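# Make up two drone repair kits

### The job

Make up two drone repair kits. The blue tray gets the yellow battery in its long middle bay, and the red motor and the camera in its two small end bays, one in each, either way round; the orange tray gets the white battery in its long middle bay and the silver motor in either of its small end bays. Set each part down upright and flat on the floor of its bay without dropping it, and leave the purple motor, the tape roll and the screw tin where they are.

Things in the scene. Friction and masses are not known exactly. Their poses are not given: they have to be found in the camera images.
- motor_red: drone motor with a red bell, standing upright: a cylinder 28 mm across and 30 mm high, with a thin steel shaft 5 mm across standing 6 mm above its middle (36 mm in all); about 45 g. Origin: centre of its underside, z up.
- motor_silver: drone motor with a bright silver bell, standing upright: a cylinder 28 mm across and 30 mm high, with a thin steel shaft 5 mm across standing 6 mm above its middle (36 mm in all); about 45 g. Origin: centre of its underside, z up.
- motor_purple: drone motor with a purple bell, standing upright: a cylinder 28 mm across and 30 mm high, with a thin steel shaft 5 mm across standing 6 mm above its middle (36 mm in all); about 45 g. Origin: centre of its underside, z up. It is not wanted in any kit and stays where it is.
- battery_yellow: drone battery pack, a yellow block with a black band, lying flat: 76 mm long (x) including a small black plug at its +x end, 36 mm wide (y), 32 mm high; about 160 g. Origin: centre of its underside, z up; the 36 mm sides are the ones to grip.
- battery_white: drone battery pack, a white block with a black band, lying flat: 76 mm long (x) including a small black plug at its +x end, 36 mm wide (y), 32 mm high; about 160 g. Origin: centre of its underside, z up; the 36 mm sides are the ones to grip.
- camera: black drone camera, a block with its round lens (steel rim) looking straight up: 34 mm (x) by 28 mm (y), 34 mm high (lens 2 mm more); about 60 g. Origin: centre of its underside, z up.
- tray_blue: blue kit tray, shallow, open, fixed: 214 mm long (x), 64 mm wide (y). Three bays in a row along x, dark floors 3 mm above the bench, walls 4 mm thick with tops 15 mm above it: a middle bay 98 by 56 mm centred on the tray, and a small bay 50 by 56 mm at each end, centres at x = +78 and -78 mm. Origin: centre of its underside, z up. Lies left or right of the stock, x axis within 0.4 rad of world x.
- tray_orange: orange kit tray, shallow, open, fixed: 214 mm long (x), 64 mm wide (y). Three bays in a row along x, dark floors 3 mm above the bench, walls 4 mm thick with tops 15 mm above it: a middle bay 98 by 56 mm centred on the tray, and a small bay 50 by 56 mm at each end, centres at x = +78 and -78 mm. Origin: centre of its underside, z up. Lies left or right of the stock, x axis within 0.4 rad of world x.
- tape: roll of blue tape lying flat among the stock: ring of 52 mm outside, 34 mm inside, 19 mm high. Origin: centre of its underside. It stays where it is.
- tin: round brass screw tin with a green disc on its lid, standing among the stock: 54 mm across, 28 mm high. Origin: centre of its underside. It stays where it is.
Things that resemble listed ones, but are neither listed nor needed, are in the scene too. What is shaped like the tray_blue but pink or turquoise is not meant. Several things look just like the battery_yellow: the one meant starts farthest to the robot's left.

How it is judged (in metres and radians):
At the end, for the whole second after the job is handed in: All five parts on the floor of their bays as asked: within 14 mm of the bay centre along the tray and 14 mm (batteries) or 16 mm (others) across, under 6 mm above the tray base, tilt under 0.12 rad, at rest; batteries along the tray within 0.6 rad. Purple motor, tape and tin within 20 mm (x of battery_yellow in the frame of tray_blue between -0.014 and 0.014 m and y of battery_yellow in the frame of tray_blue between -0.014 and 0.014 m and z of each of battery_yellow, motor_red, camera in the frame of tray_blue below 0.006 m and angle between each of battery_yellow, battery_white, motor_red, camera, motor_silver's own z axis and vertical below 0.12 rad and linear speed of each of battery_yellow, battery_white, motor_red, camera, motor_silver below 0.02 m/s and angular speed of each of battery_yellow, battery_white, motor_red, camera, motor_silver below 0.3 rad/s and angle between the x axis of battery_yellow and the x axis of tray_blue, either way round below 0.6 rad and x of battery_white in the frame of tray_orange between -0.014 and 0.014 m and y of battery_white in the frame of tray_orange between -0.014 and 0.014 m and z of each of battery_white, motor_silver in the frame of tray_orange below 0.006 m and angle between the x axis of battery_white and the x axis of tray_orange, either way round below 0.6 rad and ((x of motor_red in the frame of tray_blue between -0.092 and -0.064 m and y of motor_red in the frame of tray_blue between -0.016 and 0.016 m and x of camera in the frame of tray_blue between 0.064 and 0.092 m and y of camera in the frame of tray_blue between -0.016 and 0.016 m) or (x of motor_red in the frame of tray_blue between 0.064 and 0.092 m and y of motor_red in the frame of tray_blue between -0.016 and 0.016 m and x of camera in the frame of tray_blue between -0.092 and -0.064 m and y of camera in the frame of tray_blue between -0.016 and 0.016 m)) and ((x of motor_silver in the frame of tray_orange between -0.092 and -0.064 m and y of motor_silver in the frame of tray_orange between -0.016 and 0.016 m) or (x of motor_silver in the frame of tray_orange between 0.064 and 0.092 m and y of motor_silver in the frame of tray_orange between -0.016 and 0.016 m)) and distance of each of motor_purple, tape, tin from where it was at the start of the episode below 0.02 m); the robot touches nothing.
It fails at once if the purple motor is pushed or carried more than 20 mm from where it stood (distance of motor_purple from where it was at the start of the episode above 0.02 m).
It fails at once if the tape roll is pushed or carried more than 20 mm from where it stood (distance of tape from where it was at the start of the episode above 0.02 m).
It fails at once if the screw tin is pushed or carried more than 20 mm from where it stood (distance of tin from where it was at the start of the episode above 0.02 m).
It fails at once if a kit part is dropped: it moves faster than 0.8 m/s (a fall of more than about 33 mm) with no finger on it ((linear speed of motor_red above 0.8 m/s and contact force between motor_red and the fingers below 0.05 N) or (linear speed of motor_silver above 0.8 m/s and contact force between motor_silver and the fingers below 0.05 N) or (linear speed of battery_yellow above 0.8 m/s and contact force between battery_yellow and the fingers below 0.05 N) or (linear speed of battery_white above 0.8 m/s and contact force between battery_white and the fingers below 0.05 N) or (linear speed of camera above 0.8 m/s and contact force between camera and the fingers below 0.05 N)).
It also fails if it takes over 120 s, if anything falls off the work surface, if the arm or the gripper's body presses on something with over 40 N, if the wrist force passes 120 N, or if a joint passes its speed limit or range.

### The arm

A 6-joint arm with a two-finger parallel gripper is mounted at the origin on the work surface. World frame = base frame: x ahead of the robot, y to its left, z up, the work surface at z = 0. Lengths are in mm, angles in rad, forces in N, time in s.
With the tool pointing down it reaches from about 225 to 875 mm from the base axis. Payload 3.4 kg.
Tool frame: the origin (TCP) lies at the very end of the fingers, on their centre line; the grasp point (between the pads) lies 19 mm behind it; z points along the fingers, y is the line along which they close (so a half turn about z gives the same grasp; the last joint's range is limited). The gripper opens to 85 mm and grips with 20 to 120 N. Pads are 22 mm wide; open, the fingers measure 114 mm over their backs; the gripper's body (76 mm by 85 mm) begins 54 mm behind the grasp point. The pads swing forward as they close: fully open they stand 13 mm farther back than shut.
Start: joints at [1.018, 0.276, 1.505, -0, 1.361, -0.121], TCP at [240.661, 522.25, 231.328] pointing down, gripper open.
Joint ranges: [-2.89, 2.89], [-0.75, 2.08], [0.22, 2.7], [-1.18, 4.32], [0.11, 2.71], [-2.7, 2.7]. Speed limits (rad/s): [2.57, 2.57, 3.14, 3.14, 3.14, 3.14].

### API

Orientations are given as [roll, pitch, yaw] about the fixed x, y, z axes, in that order (R = Rz(yaw) Ry(pitch) Rx(roll)).
In Python, from rig import get_obs, read_camera, hand_in, recognise, tip_of gives the robot as it stands.
- The arm moves only by the tool jog_arm, never from a script. Its argument "increments" is a list of rows, each a list of 7 numbers: the shift along the tool's x, y, z in cm, then the turn, a rotation vector about the tool's x, y, z in degrees, then the closure, from 0 (fully open) to 1 (shut). In form: [[tx, ty, tz, rx, ry, rz, jaw], ...]. A call has exactly 5 rows; each row shifts and turns the commanded pose from where the row before left it, along the tool's axes as they then stand; what a row does not reach is not made up. A row lasts 1/10 s, in which the tool goes at most 50 mm and 8.59 degrees, less where a joint would pass 70% of its speed; a pose out of reach is approached as far as the arm can. A call is refused whole if a number of a shift passes 5 or a number of a turn 8.59, either way. A call with a gripper value outside its range is refused whole. The fingers move at their own pace and stop on an object; "grip_force" is the grip in N (left out, the last holds). Time passes only in rows, so rows that do not move let the fingers close, or fill a call up. It gives the time, the measured TCP pose, the force, the opening and the grip force at its end, in the units of the state.
- get_obs(): the state, without advancing time (a new reading comes with each control period).
- read_camera(name): name is "scene" or "side" or "wrist"; returns a dict with "color" (480x640x3 uint8, blue, green, red), "camera_matrix" (3x3 intrinsics, pixels), "R" (3x3) and "t" (3): a world point X has camera coordinates R X + t. Camera axes: x right, y down, z forward; pixel columns grow to the right and rows downward; lengths in mm; the calibration is good to about 2 mm. A picture is of the moment at which its call begins. There is no depth.
- hand_in(): hands the job in; it is judged then, once.
Trained networks look in a picture, given as the dict that the camera call returned (one of the last four; its "shot" number tells which), for a name from the list of things; names that differ only in an ending like _2 or _b are one class to them, and where a whole thing is asked for, a point or a joint stands for the part that bears it (a point fixed in the world has none). Each returns a list of dicts, best first, with "p" (0 to 1); they miss things now and then, are a little off and sometimes report something else, mostly with a low value. They report only what shows in the picture. A call takes as long as a camera call. They do not tell look-alikes from the thing itself.
- recognise(picture, target): "location" ([x, y, z] in mm, in world coordinates, good to about 4 mm: the middle of the surface that is visible of it).
- tip_of(picture, target): "location" ([x, y, z] in mm, in world coordinates, good to about 4 mm: a listed point, or the origin of a listed thing).
The state is a dict: "time": time; "joint_pos": joint angles; "joint_vel": joint speeds; "tau": joint torques, N m; "tool_pos": TCP position; "orientation": TCP orientation; "force": force on the tool from outside, world axes, zero at the start; "ft_torque": the same for the moment, N m; "finger_gap": opening from 0.0 (shut) to 1.0 (fully open); "grip_force": force on a finger pad.
Only numpy, scipy, OpenCV 4.12 (cv2) and the standard library are available. Lean on these libraries where they do the work, as an engineer would, in place of code of your own. Each camera call takes 0.05 s, during which the arm holds its last target. There are 200 camera calls.

## Working session

There is one attempt and no reset: what is moved stays moved. The work goes in short steps, Python scripts to look and compute and a tool call to move; the robot and the scene stay as the last step left them, time stands still between calls to the robot, and variables do not carry over. Pictures are saved under pics/ and viewed, at most 14 in all, crops included, and the job is handed in when it is done.

Besides the shell and the picture viewer there is one more tool, called after "Call:" as name(argument=value, ...) on one line, values as JSON. jog_arm: Moves the arm, as the interface text tells. Its arguments: {"type":"object","properties":{"increments":{"type":"array"},"grip_force":{"type":"number"}},"required":["increments"]}

```bash
mkdir -p pics; cat > h.py <<'E'
import numpy as np, cv2
from rig import *
N=["motor_red","motor_silver","motor_purple","battery_yellow","battery_white","camera","tray_blue","tray_orange","tape","tin"]
def px(pic,X):
    c=pic["R"]@np.array(X,float)+np.ravel(pic["t"]); p=pic["camera_matrix"]@c; return p[:2]/p[2]
def ray(pic,uv,z):
    K,R,t=pic["camera_matrix"],pic["R"],np.ravel(pic["t"])
    d=R.T@np.linalg.inv(K)@np.array([uv[0],uv[1],1.]); o=-R.T@t
    return o+d*(z-o[2])/d[2]
E
python3 - <<'E'
from h import *
print(get_obs())
for c in ["scene","side"]:
    p=read_camera(c); cv2.imwrite(f"pics/{c}0.png",p["color"])
    print(c,"cam at",(-p["R"].T@np.ravel(p["t"])).round())
    for n in N:
        for d in tip_of(p,n)[:5]: print(n,round(d["p"],2),np.round(d["location"]),px(p,d["location"]).round())
E
```

```text
{'time': 0.0, 'joint_pos': array([ 1.01800986e+00,  2.76580902e-01,  1.50612845e+00,  1.93793747e-05,
        1.36069311e+00, -1.20999259e-01]), 'joint_vel': array([-5.57995507e-04,  9.71340227e-04,  3.43532699e-04,  1.12797715e-04,
        1.26793219e-03, -4.31810021e-05]), 'tau': array([-1.18815592e-04, -4.16784918e+01, -2.45797116e+01, -1.91334088e-04,
        1.12074602e-02,  7.60821848e-06]), 'tool_pos': array([240.35528059, 521.77739673, 230.4496109 ]), 'orientation': array([-3.13979836e+00, -2.37259184e-04,  2.70980118e+00]), 'force': array([ 0.91478814, -0.1567995 ,  0.09410977]), 'ft_torque': array([-0.01101319,  0.02959359, -0.02532469]), 'grip_force': 0.0, 'finger_gap': 0.9968375462260515}
scene cam at [1149.  287.  801.]
motor_silver 0.74 [ 552. -109.    0.] [312. 273.]
motor_silver 0.28 [ 655. -111.   -4.] [284. 306.]
motor_purple 0.57 [545. 130.   0.] [415. 317.]
battery_yellow 0.89 [ 715. -213.   -1.] [227. 304.]
battery_yellow 0.64 [ 655. -114.    2.] [283. 303.]
battery_yellow 0.59 [ 558. -396.   -1.] [209. 228.]
battery_yellow 0.32 [436. -13.  -1.] [376. 257.]
batte
[... 580 characters left out ...]
 -113.   -0.] [382. 242.]
motor_silver 0.5 [ 552. -113.    1.] [348. 246.]
motor_purple 0.51 [537. 128.   1.] [328. 200.]
battery_yellow 0.61 [ 714. -212.   -1.] [412. 262.]
battery_yellow 0.6 [ 557. -400.    3.] [373. 319.]
battery_white 0.58 [662. 113.  -2.] [367. 199.]
camera 0.6 [542. -10.   0.] [338. 226.]
camera 0.41 [530. 316.  -0.] [317. 170.]
tray_blue 0.91 [ 283. -547.    1.] [267. 387.]
tray_blue 0.85 [ 510. -269.   -2.] [344. 286.]
tray_blue 0.62 [ 263. -274.   -1.] [250. 300.]
tray_orange 0.72 [528. 313.  -1.] [317. 171.]
tape 0.75 [436. -15.   4.] [303. 230.]
tape 0.35 [ 438. -130.   -4.] [309. 256.]
tin 0.64 [447. 109.   0.] [302. 207.]
tin 0.32 [ 510. -271.   -2.] [344. 287.]
```

```bash
python3 - <<'E'
import cv2
a=cv2.imread("pics/scene0.png"); cv2.imwrite("pics/scene0c.png",cv2.resize(a[120:420,160:560],None,fx=2,fy=2,interpolation=cv2.INTER_CUBIC))
E
```

```text
(no output)
```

View pics/scene0c.png

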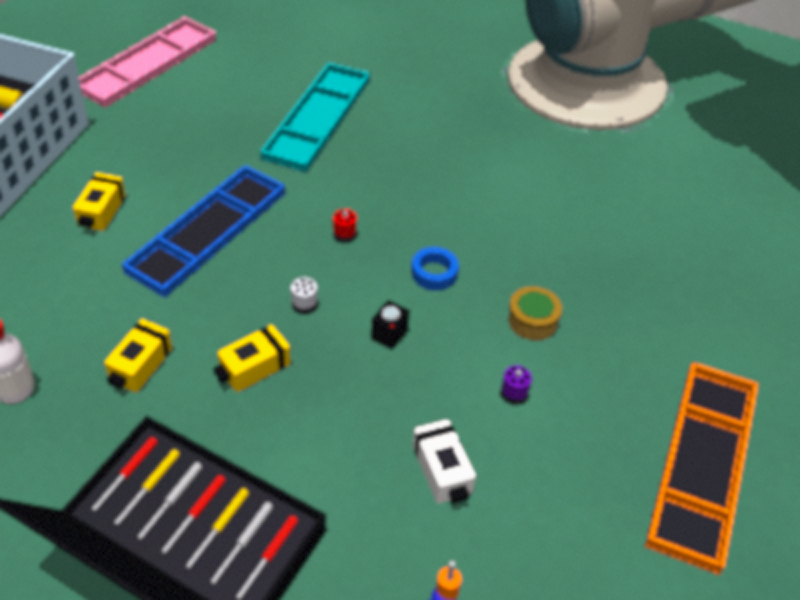

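View pics/side0.png

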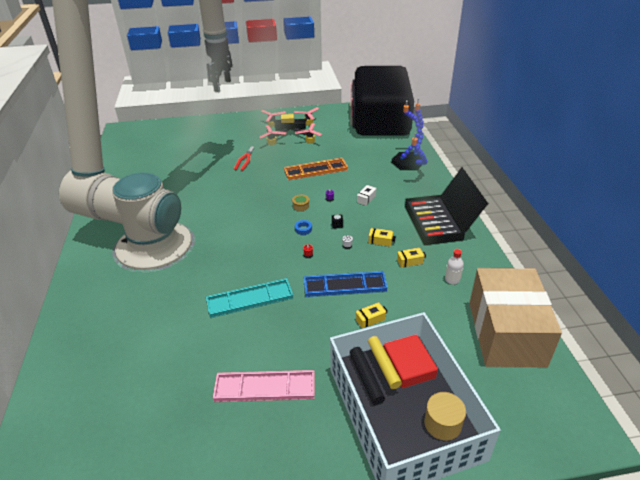

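The side view shows trays and stock clearly. Yellow battery candidates in the scene image are at (283,303) → y≈-113, (227,304) → y≈-213 and (209,228) → y≈-398. The first has the largest y, so it fits "farthest left". I'll confirm it in an enlarged crop, together with the drone's yellow top at side (294,118).

```bash
cat >> h.py <<'E'
def plan(x,y,z,yaw):
    """total turn about tool z (deg), then shift in the turned tool frame (cm)"""
    o=get_obs(); yaw0=o["orientation"][2]; d=np.array([x,y,z])-o["tool_pos"]
    a=-np.degrees((yaw-yaw0+np.pi)%(2*np.pi)-np.pi)
    print("t",round(o["time"],2),"turn rz",round(a,2),"shift",np.round([d@[np.cos(yaw),np.sin(yaw),0]/10,d@[np.sin(yaw),-np.cos(yaw),0]/10,-d[2]/10],2),"j6 end",round(np.arctan2(y,x)+np.pi/2-yaw,2))
E
python3 - <<'E'
from h import *
a=cv2.imread("pics/scene0.png"); b=cv2.imread("pics/side0.png")
c=cv2.resize(a[270:330,200:320],(800,400),interpolation=cv2.INTER_CUBIC); d=cv2.resize(b[95:155,240:340],(320,192),interpolation=cv2.INTER_CUBIC)
im=np.zeros((592,800,3),np.uint8); im[:400]=c; im[400:,:320]=d; 
w=read_camera("wrist"); im[400:,330:586]=cv2.resize(w["color"],(256,192)); cv2.imwrite("pics/crop1.png",im)
o=get_obs(); print("wrist cam at",-w["R"].T@np.ravel(w["t"])-o["tool_pos"],"axis",w["R"].round(3),w["camera_matrix"])
plan(500,0,400,np.pi/2)
E
```

```text
wrist cam at [-60.59623795  28.20127428 142.77669311] axis [[ 0.419  0.908  0.002]
 [ 0.875 -0.405  0.266]
 [ 0.242 -0.11  -0.964]] [[387.76586037   0.         322.11622247]
 [  0.         387.76586037 241.25855871]
 [  0.           0.           1.        ]]
t 1.15 turn rz 65.26 shift [-52.23  25.94 -16.87] j6 end 0.0
```

View pics/crop1.png

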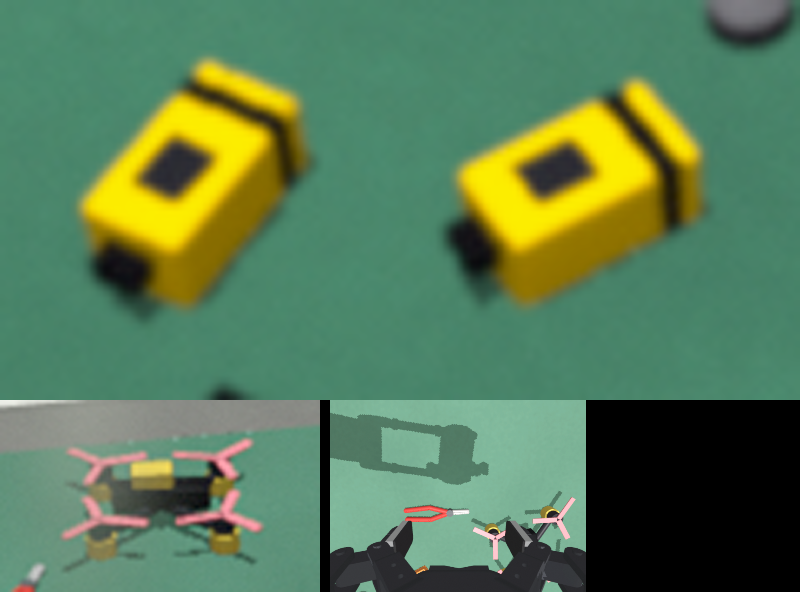

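The crop confirms it: the right-hand battery at scene (287,298) is banded like the others and is the one farthest left (y≈-113). The drone's yellow block has no band, so it isn't a look-alike. I'll move to a viewpoint over the left half first.

Call:
jog_arm(increments=[[0,0,-2.1,0,0,8.1,0],[0,0,-2.1,0,0,8.1,0],[0,0,-2.1,0,0,8.1,0],[0,0,-2.1,0,0,8.1,0],[0,0,-2.1,0,0,8.1,0]])

```text
time: 1.65
tool_pos: [240.6, 522.1, 337.2]
orientation: [3.141, -0.0, 1.997]
force: [-0.2, -0.4, -0.2]
finger_gap: 1.001
grip_force: 0.0
```

Call:
jog_arm(increments=[[0,0,-2.1,0,0,8.1,0],[0,0,-2.1,0,0,8.1,0],[0,0,-2.1,0,0,8.5,0],[-3.3,2.3,0,0,0,0,0],[-3.3,2.3,0,0,0,0,0]])

```text
time: 2.15
tool_pos: [287.0, 456.3, 399.9]
orientation: [3.14, -0.001, 1.574]
force: [0.5, -0.2, 1.1]
finger_gap: 1.0
grip_force: 0.0
```

Call:
jog_arm(increments=[[-3.3,2.3,0,0,0,0,0],[-3.3,2.3,0,0,0,0,0],[-3.3,2.3,0,0,0,0,0],[-3.3,2.3,0,0,0,0,0],[-3.3,2.3,0,0,0,0,0]])

```text
time: 2.65
tool_pos: [402.5, 290.0, 399.5]
orientation: [3.141, -0.0, 1.572]
force: [0.8, 1.1, 0.2]
finger_gap: 1.0
grip_force: 0.0
```

Call:
jog_arm(increments=[[-3.3,2.3,0,0,0,0,0],[-3.3,2.3,0,0,0,0,0],[-3.3,2.3,0,0,0,0,0],[-3.3,2.3,0,0,0,0,0],[-3.3,2.3,0,0,0,0,0]])

```text
time: 3.15
tool_pos: [517.8, 125.0, 399.5]
orientation: [3.141, -0.0, 1.572]
force: [-0.0, 0.7, 0.4]
finger_gap: 1.0
grip_force: 0.0
```

```bash
python3 - <<'E'
from h import *
import pickle
w=read_camera("wrist"); cv2.imwrite("pics/w1.png",w["color"]); pickle.dump(w,open("w1.pkl","wb"))
for n in N:
    for d in tip_of(w,n)[:2]: print(n,round(d["p"],2),np.round(d["location"]),px(w,d["location"]).round())
plan(500,-120,400,np.pi/2)
E
```

```text
motor_red 0.76 [ 434. -124.    5.] [268. 347.]
motor_silver 0.84 [ 551. -114.    2.] [343. 340.]
motor_purple 0.89 [540. 131.  -4.] [337. 181.]
battery_yellow 0.8 [ 658. -107.    1.] [412. 335.]
battery_yellow 0.76 [ 717. -210.   -2.] [444. 391.]
battery_white 0.85 [664. 115.   3.] [426. 192.]
camera 0.87 [541.  -5.  -4.] [337. 272.]
camera 0.46 [439. -11.  -1.] [269. 276.]
tray_blue 0.83 [ 514. -271.   -0.] [319. 423.]
tray_orange 0.61 [519. 314.  -3.] [323.  36.]
tape 0.98 [439. -17.  -3.] [269. 280.]
tin 0.63 [448. 110.   3.] [271. 196.]
t 3.7 turn rz 0.15 shift [-24.74  -1.65  -0.04] j6 end -0.24
```

View pics/w1.png

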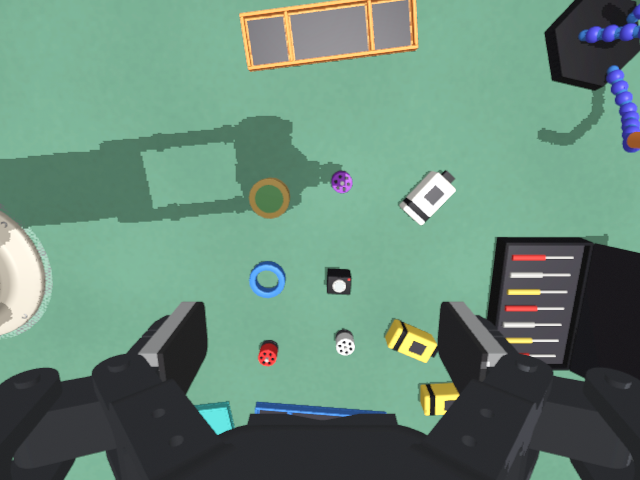

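The wrist view shows the orange tray (330,33), white battery (428,197), camera (339,281), yellow battery (411,341), motors red (268,353), silver (345,343) and purple (342,181), tape (267,280) and tin (269,198). Next I'll move toward the blue tray side for the second view.

Call:
jog_arm(increments=[[-4,0,0,0,0,0,0],[-4,0,0,0,0,0,0],[-4,0,0,0,0,0,0],[-4,0,0,0,0,0,0],[-4,0,0,0,0,0,0]])

```text
time: 4.2
tool_pos: [517.0, -74.3, 399.6]
orientation: [3.141, 0.0, 1.573]
force: [0.8, 0.1, -1.1]
finger_gap: 1.001
grip_force: 0.0
```

Call:
jog_arm(increments=[[-4,0,0,0,0,0,0],[-2,0,0,0,0,0,0],[0,0,0,0,0,0,0],[0,0,0,0,0,0,0],[0,0,0,0,0,0,0]])

```text
time: 4.7
tool_pos: [517.3, -132.2, 399.5]
orientation: [3.141, -0.001, 1.573]
force: [0.1, 0.2, 0.3]
finger_gap: 1.003
grip_force: 0.0
```

```bash
cat >> h.py <<'E'
HS={"yellow":((20,120,90),(34,255,255)),"blue":((108,130,60),(122,255,255)),"orange":((10,120,90),(19,255,255)),"white":((0,0,165),(179,40,255)),"black":((0,0,0),(179,255,45)),"red":((0,150,80),(8,255,255))}
def blob(w,col,X,r,z,close=5):
    """min-area rectangle, in world mm at height z, of pixels of a colour within r px of world point X"""
    m=cv2.inRange(cv2.cvtColor(w["color"],cv2.COLOR_BGR2HSV),*HS[col]); u=px(w,X)
    k=np.zeros_like(m); cv2.circle(k,tuple(int(v) for v in u),r,255,-1); m&=k
    m=cv2.morphologyEx(m,cv2.MORPH_CLOSE,np.ones((close,close)))
    n,l,s,c=cv2.connectedComponentsWithStats(m); i=1+np.argmax(s[1:,4])
    v,uu=np.nonzero(l==i); P=np.array([ray(w,(a,b),z)[:2] for a,b in zip(uu,v)],np.float32)
    (cx,cy),(a,b),t=cv2.minAreaRect(P)
    if a<b: a,b,t=b,a,t+90
    t=(t+90)%180-90
    print(col,"n",len(P),"centre",round(cx,1),round(cy,1),"mean",P.mean(0).round(1),"size",round(a,1),round(b,1),"yaw deg",round(t,1)); return cx,cy,t
E
python3 - <<'E'
from h import *
import pickle
w=read_camera("wrist"); cv2.imwrite("pics/w2.png",w["color"]); pickle.dump(w,open("w2.pkl","wb"))
w1=pickle.load(open("w1.pkl","rb"))
for n in N:
    for d in tip_of(w,n)[:2]: print(n,round(d["p"],2),np.round(d["location"]),px(w,d["location"]).round())
blob(w1,"orange",(525,314,15),110,15,9); blob(w,"blue",(512,-271,15),110,15,9)
for q in (w1,w):
  try:
    print("--")
    blob(q,"yellow",(657,-112,32),40,32); blob(q,"white",(664,114,32),40,32); blob(q,"black",(541,-8,34),25,34,9); blob(q,"red",(437,-125,30),25,30)
  except Exception as e: print(e)
E
```

```text
motor_red 0.76 [ 432. -126.    3.] [260. 181.]
motor_silver 0.88 [ 550. -115.   -0.] [345. 173.]
battery_yellow 0.95 [ 556. -400.    0.] [346. 355.]
battery_yellow 0.89 [ 714. -209.   -1.] [457. 238.]
camera 0.72 [540.  -7.  -2.] [339.  89.]
camera 0.46 [ 656. -109.   -1.] [422. 168.]
tray_blue 0.71 [ 266. -270.   -0.] [153. 278.]
tray_blue 0.62 [ 514. -267.   -3.] [319. 276.]
tape 0.84 [438. -13.  -4.] [262.  95.]
tin 0.28 [ 658. -107.    0.] [423. 167.]
orange n 3064 centre 527.4 316.8 mean [520.5 315. ] size 213.5 70.1 yaw deg 6.7
blue n 1325 centre 514.6 -264.8 mean [ 521.8 -266.3] size 206.7 62.9 yaw deg -5.4
--
yellow n 1227 centre 648.7 -99.6 mean [647.3 -98.1] size 76.7 45.2 yaw deg -24.7
white n 1186 centre 658.3 112.0 mean [660.1 112.8] size 66.5 41.4 yaw deg 48.7
black n 188 centre 541.5 -3.2 mean [539.7   6.3] size 32.8 32.1 yaw deg -89.8
red n 336 centre 437.0 -122.3 mean [ 437.3 -122.5] size 38.2 26.0 yaw deg 78.2
--
yellow n 211 centre 623.1 -94.7 mean [622.  -94.1] size 35.1 13.0 yaw deg 65.5
white n 128 centre 647.5 83.5 mean [647.7  82.1] size 21.5 9.7 yaw deg -39.8
black n 49 centre 539.3 -25.0 mean [538.7 -24.8] size 31.2 7.5 yaw deg -15.2
red n 371 centre 437.4 -127.6 mean [ 437.3 -127.9] size 29.4 25.5 yaw deg 43.6
```

View pics/w2.png

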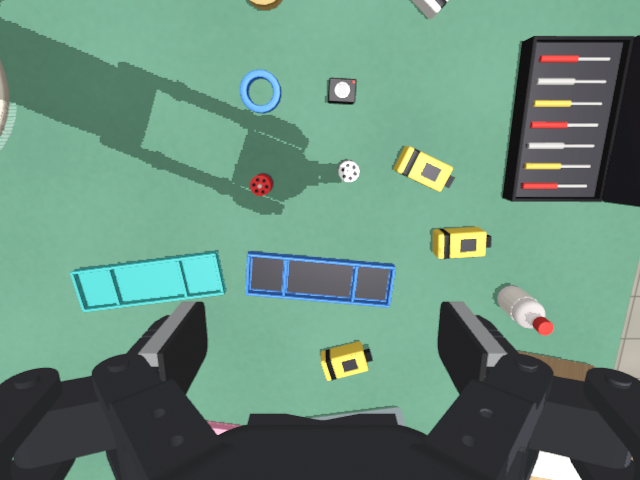

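The second view shows the blue tray (320,280), yellow battery (425,169), silver (348,171), red (261,184), the camera (342,91), and the turquoise and pink decoys. I'll fit box and cylinder silhouettes for accurate poses and plan a bare-bench touch test of the fingertip height.

```bash
cat >> h.py <<'E'
from scipy.optimize import minimize
DIM={"battery":(76,36,32),"tray":(214,64,15),"camera":(34,28,34),"motor":(28,28,30)}
def fit(w,kind,x,y,yaw,z0=0,show=True,mask=None):
    """fit the silhouette hull of a model standing at z0 to the non-green pixels; yaw in deg"""
    L,W,H=DIM[kind]; sc=4
    if mask is None:
        hsv=cv2.cvtColor(w["color"],cv2.COLOR_BGR2HSV)
        mask=255-cv2.inRange(hsv,(65,50,20),(100,255,255))
    def hull(p,s=1,g=0):
        c,q=np.cos(np.radians(p[2])),np.sin(np.radians(p[2]))
        if kind=="motor": B=[(14*np.cos(a),14*np.sin(a)) for a in np.linspace(0,6.28,24)]
        else: B=[(i*(L/2+g),j*(W/2+g)) for i in(-1,1) for j in(-1,1)]
        pts=[px(w,(p[0]+c*a-q*b,p[1]+q*a+c*b,z0+h)) for a,b in B for h in(0,H)]
        return cv2.convexHull(np.round(np.array(pts)*s*16).astype(np.int32))
    k=np.zeros(mask.shape,np.uint8); cv2.fillConvexPoly(k,hull((x,y,yaw),1,14),255,shift=4)
    m=cv2.morphologyEx(mask&k,cv2.MORPH_OPEN,np.ones((2,2)))
    n,l,s,_=cv2.connectedComponentsWithStats(m)
    keep=np.isin(l,[i for i in range(1,n) if s[i,4]>=25]); v,u=np.nonzero(keep)
    t=np.zeros([sc*d for d in mask.shape],np.uint8); cv2.fillConvexPoly(t,cv2.convexHull(np.c_[u,v].astype(np.int32)*sc+sc//2),1)
    def cost(p):
        r=np.zeros_like(t); cv2.fillConvexPoly(r,hull(p,sc),1,shift=4); return -((r&t).sum()/(r|t).sum())
    best=min((minimize(cost,(x,y,yaw+d),method="Nelder-Mead",options=dict(initial_simplex=[(x,y,yaw+d),(x+8,y,yaw+d),(x,y+8,yaw+d),(x,y,yaw+d+10)],maxiter=150)) for d in (0,8)),key=lambda r:r.fun)
    if show: print(kind,best.x.round(1),"IoU",round(-best.fun,3))
    return best.x
E
python3 - <<'E'
from h import *
import pickle
w1,w2=[pickle.load(open(f"w{i}.pkl","rb")) for i in(1,2)]
print("orange");fit(w1,"tray",527,316,7); print("blue");fit(w2,"tray",512,-270,-5)
print("yellow");fit(w2,"battery",657,-112,-25); print("white");fit(w1,"battery",664,113,48)
print("cam");fit(w1,"camera",541,-8,0);fit(w2,"camera",541,-8,0)
print("red");fit(w1,"motor",435,-125,0);fit(w2,"motor",435,-125,0)
print("silver");fit(w1,"motor",551,-114,0);fit(w2,"motor",551,-114,0)
print("purple");fit(w1,"motor",540,130,0)
plan(610,0,60,np.pi/2)
E
```

```text
orange
tray [529.  314.1   6.3] IoU 0.974
blue
tray [ 516.6 -271.4   -5.4] IoU 0.992
yellow
battery [ 655.2 -110.1  -24. ] IoU 0.898
white
battery [665.1 110.1  47.8] IoU 0.905
cam
camera [543.7 -11.6   2.7] IoU 0.828
camera [543.8 -13.1  -5.9] IoU 0.87
red
motor [ 437.4 -130.1   16. ] IoU 0.88
motor [ 437.3 -130.2   20.2] IoU 0.829
silver
motor [ 554.5 -115.5   17.7] IoU 0.85
motor [ 554.  -114.     7.9] IoU 0.835
purple
motor [544.  128.9  10.8] IoU 0.787
t 5.25 turn rz 0.07 shift [13.34  9.27 33.93] j6 end 0.0
```

Call:
jog_arm(increments=[[3.3,2.3,0,0,0,0,1],[3.3,2.3,0,0,0,0,1],[3.3,2.3,0,0,0,0,1],[3.3,2.3,0,0,0,0,1],[0,0,3,0,0,8.2,1]])

```text
time: 5.75
tool_pos: [613.7, 2.5, 371.9]
orientation: [3.132, -0.003, 1.43]
force: [-0.3, -0.4, -0.3]
finger_gap: 0.144
grip_force: 0.0
```

Call:
jog_arm(increments=[[0,0,3,0,0,8.2,1],[0,0,3,0,0,8.2,1],[0,0,3,0,0,8.2,1],[0,0,3,0,0,8.2,1],[0,0,3,0,0,8.2,1]])

```text
time: 6.25
tool_pos: [609.2, -1.4, 218.1]
orientation: [3.141, -0.0, 0.707]
force: [0.3, 0.1, 0.7]
finger_gap: 0.002
grip_force: 0.0
```

Call:
jog_arm(increments=[[0,0,3,0,0,8.2,1],[0,0,3,0,0,8.2,1],[0,0,3,0,0,8.2,1],[0,0,3,0,0,8.1,1],[0,0,3,0,0,8,1]])

```text
time: 6.75
tool_pos: [609.3, -1.4, 68.2]
orientation: [-3.142, -0.0, -0.003]
force: [0.0, -0.4, -0.2]
finger_gap: 0.004
grip_force: 0.0
```

Call:
jog_arm(increments=[[0,0,3,0,0,0,1],[0,0,1,0,0,0,1],[0,0,0.5,0,0,0,1],[0,0,0,0,0,0,1],[0,0,0,0,0,0,1]])

```text
time: 7.25
tool_pos: [610.5, -1.5, 25.7]
orientation: [3.141, -0.003, 0.003]
force: [-0.2, 0.2, 0.0]
finger_gap: -0.007
grip_force: 0.0
```

Call:
jog_arm(increments=[[0,0,0.8,0,0,0,1],[0,0,0.4,0,0,0,1],[0,0,0.2,0,0,0,1],[0,0,0,0,0,0,1],[0,0,0,0,0,0,1]])

```text
time: 7.75
tool_pos: [609.2, -1.3, 10.3]
orientation: [-3.142, -0.0, 0.003]
force: [-0.0, 0.2, -0.0]
finger_gap: 0.002
grip_force: 0.0
```

Call:
jog_arm(increments=[[0,0,0.3,0,0,0,1],[0,0,0.2,0,0,0,1],[0,0,0,0,0,0,1],[0,0,0,0,0,0,1],[0,0,0,0,0,0,1]])

```text
time: 8.25
tool_pos: [609.3, -1.4, 5.3]
orientation: [-3.142, -0.0, 0.003]
force: [0.5, -0.0, 0.1]
finger_gap: -0.0
grip_force: 0.0
```

The tips stay clear of the bench at TCP z=5, so the TCP is the closed fingertip end. Now the yellow battery: turn to -24° and hover over (655,-110).

Call:
jog_arm(increments=[[0,0,-4,0,0,8,0],[0,0,-4,0,0,8,0],[0,0,-3,0,0,8,0],[2.9,2.7,0,0,0,0,0],[2.9,2.7,0,0,0,0,0]])

```text
time: 8.75
tool_pos: [641.5, -74.1, 117.6]
orientation: [-3.141, -0.004, -0.414]
force: [0.2, 0.1, -0.3]
finger_gap: 0.848
grip_force: 0.0
```

Call:
jog_arm(increments=[[2.8,2.7,0,0,0,0,0],[0,0,0,0,0,0,0],[0,0,0,0,0,0,0],[0,0,0,0,0,0,0],[0,0,0,0,0,0,0]])

```text
time: 9.25
tool_pos: [654.5, -108.9, 115.2]
orientation: [-3.141, 0.001, -0.415]
force: [0.5, 0.5, -1.2]
finger_gap: 0.999
grip_force: 0.0
```

```bash
python3 - <<'E'
from h import *
w=read_camera("wrist"); cv2.imwrite("pics/w3.png",w["color"])
print(fit(w,"battery",655,-110,-24)); [print(d["p"],np.round(d["location"])) for d in tip_of(w,"battery_yellow")[:2]]
plan(655.2,-110.1,13,np.radians(-24))
E
```

```text
battery [ 653.2 -109.5  -24.8] IoU 0.915
[ 653.15045625 -109.51042877  -24.75966715]
0.75 [ 716. -208.   -1.]
0.58 [ 659. -109.    2.]
t 9.35 turn rz 0.24 shift [ 0.08  0.08 10.25] j6 end 1.82
```

View pics/w3.png

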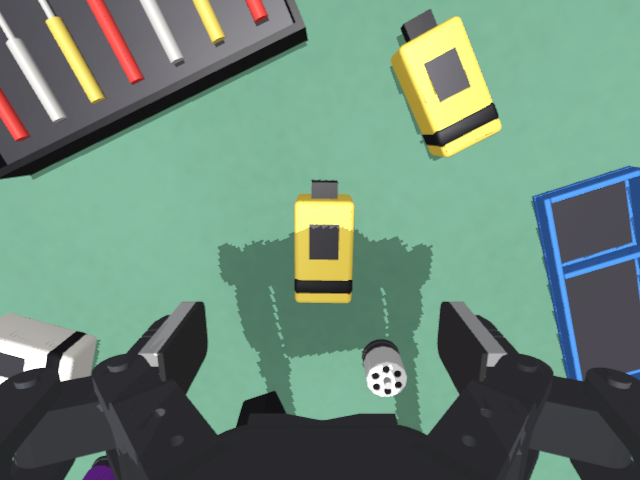

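The battery sits aligned and centred between the fingers (324,245), with the silver motor clear at (385,370). I'll descend and grip.

Call:
jog_arm(increments=[[0,0,3,0,0,0,0],[0,0,3,0,0,0,0],[0,0,3,0,0,0,0],[0,0,1.2,0,0,0,0],[0,0,0,0,0,0,0]])

```text
time: 9.85
tool_pos: [653.7, -109.3, 11.5]
orientation: [3.141, 0.004, -0.415]
force: [0.9, 0.1, -0.2]
finger_gap: 0.999
grip_force: 0.0
```

Call:
jog_arm(increments=[[0,0,0,0,0,0,1],[0,0,0,0,0,0,1],[0,0,0,0,0,0,1],[0,0,0,0,0,0,1],[0,0,0,0,0,0,1]], grip_force=60)

```text
time: 10.35
tool_pos: [656.4, -110.5, 15.0]
orientation: [-3.141, -0.003, -0.416]
force: [0.8, -0.6, 5.8]
finger_gap: 0.402
grip_force: 62.3
```

Call:
jog_arm(increments=[[0,0,-1,0,0,0,1],[0,0,-2,0,0,0,1],[0,0,-3,0,0,0,1],[0,0,-1,0,0,0,1],[0,0,0,0,0,0,1]])

```text
time: 10.85
tool_pos: [656.3, -110.5, 85.2]
orientation: [-3.141, -0.004, -0.416]
force: [-0.3, -0.6, -1.8]
finger_gap: 0.406
grip_force: 61.6
```

```bash
python3 - <<'E'
from h import *
o=get_obs(); print(o["force"],o["grip_force"],o["finger_gap"])
w=read_camera("wrist"); s=read_camera("side")
im=np.zeros((480,1,3),np.uint8)
c=cv2.resize(s["color"][180:300,330:450],(480,480),interpolation=cv2.INTER_CUBIC)
cv2.imwrite("pics/w4.png",np.hstack([cv2.resize(w["color"],(320,240)),c[:240,:480]]) if 0 else np.hstack([cv2.copyMakeBorder(cv2.resize(w["color"],(320,240)),0,240,0,0,cv2.BORDER_CONSTANT),c]))
plan(516.6,-271.4,80,np.radians(-5.4))
E
```

```text
[-0.25904501 -0.55346705 -1.7632598 ] 61.5766704082489 0.40623467373720185
t 10.95 turn rz -18.44 shift [-12.19  17.36   0.25] j6 end 1.18
```

View pics/w4.png

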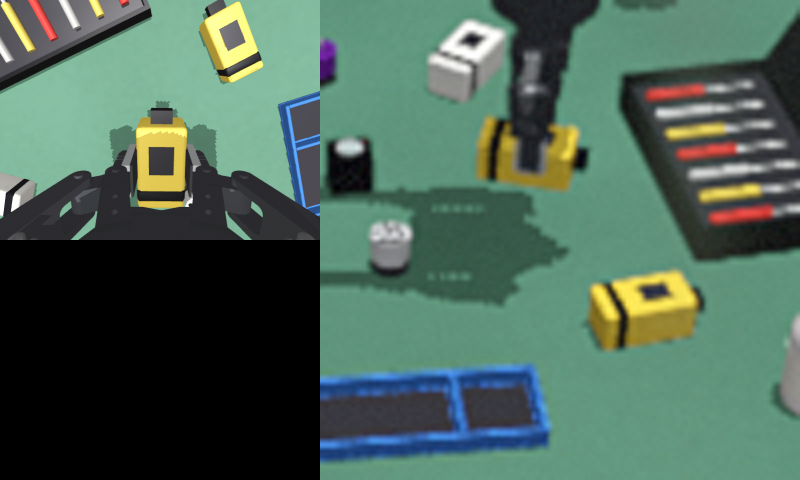

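The yellow battery is held level and clear of the bench. Carry it to the middle of the blue tray.

Call:
jog_arm(increments=[[0,0,0,0,0,-6.1,1],[0,0,0,0,0,-6.1,1],[0,0,0,0,0,-6.2,1],[-2.5,3.5,0,0,0,0,1],[-2.5,3.5,0,0,0,0,1]])

```text
time: 11.45
tool_pos: [597.4, -174.6, 81.0]
orientation: [-3.141, 0.003, -0.092]
force: [-0.8, -0.0, -1.5]
finger_gap: 0.403
grip_force: 61.6
```

Call:
jog_arm(increments=[[-2.5,3.5,0,0,0,0,1],[-2.5,3.5,0,0,0,0,1],[-2.2,3.4,0,0,0,0,1],[0,0,0,0,0,0,1],[0,0,0,0,0,0,1]])

```text
time: 11.95
tool_pos: [515.9, -271.9, 81.8]
orientation: [-3.14, 0.002, -0.097]
force: [-0.5, 0.2, -3.1]
finger_gap: 0.406
grip_force: 61.5
```

```bash
python3 - <<'E'
from h import *
w=read_camera("wrist"); cv2.imwrite("pics/w5.png",w["color"])
for n in("tray_blue","battery_yellow"): [print(n,d["p"],np.round(d["location"])) for d in tip_of(w,n)[:2]]
plan(516.6,-271.4,19,np.radians(-5.4))
E
```

```text
battery_yellow 0.88 [ 517. -266.   66.]
battery_yellow 0.62 [ 558. -398.    0.]
t 12.1 turn rz 0.01 shift [-0.09  0.07  6.35] j6 end 1.18
```

View pics/w5.png

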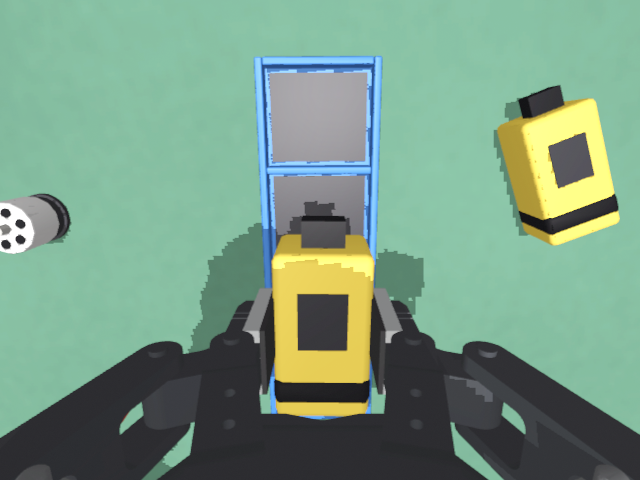

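The battery is lined up over the blue tray's middle bay (tray walls at columns 258–382, battery centre at 323). I'll lower it.

Call:
jog_arm(increments=[[0,0,2.5,0,0,0,1],[0,0,2,0,0,0,1],[0,0,1,0,0,0,1],[0,0,0.5,0,0,0,1],[0,0,0,0,0,0,1]])

```text
time: 12.6
tool_pos: [517.4, -271.2, 22.8]
orientation: [-3.141, 0.001, -0.094]
force: [-0.3, -0.4, -1.2]
finger_gap: 0.401
grip_force: 61.5
```

Call:
jog_arm(increments=[[0,0,0.2,0,0,0,1],[0,0,0.1,0,0,0,1],[0,0,0,0,0,0,1],[0,0,0,0,0,0,1],[0,0,0,0,0,0,1]])

```text
time: 13.1
tool_pos: [517.3, -272.0, 20.6]
orientation: [3.141, -0.001, -0.095]
force: [0.2, 0.2, -0.9]
finger_gap: 0.408
grip_force: 61.5
```

Call:
jog_arm(increments=[[0,0,0.1,0,0,0,1],[0,0,0.1,0,0,0,1],[0,0,0,0,0,0,1],[0,0,0,0,0,0,1],[0,0,0,0,0,0,1]])

```text
time: 13.6
tool_pos: [517.2, -271.8, 18.2]
orientation: [-3.141, 0.0, -0.095]
force: [0.5, 0.4, -1.9]
finger_gap: 0.401
grip_force: 61.5
```

Call:
jog_arm(increments=[[0,0,0.1,0,0,0,1],[0,0,0.1,0,0,0,1],[0,0,0,0,0,0,1],[0,0,0,0,0,0,1],[0,0,0,0,0,0,1]])

```text
time: 14.1
tool_pos: [517.2, -271.9, 18.0]
orientation: [3.141, -0.001, -0.095]
force: [-3.6, 1.7, 9.6]
finger_gap: 0.409
grip_force: 63.0
```

Contact is at z=18, as expected. Release and lift, then go over the red motor.

Call:
jog_arm(increments=[[0,0,0,0,0,0,0.45],[0,0,0,0,0,0,0.3],[0,0,0,0,0,0,0.1],[0,0,0,0,0,0,0.1],[0,0,-1,0,0,0,0.1]])

```text
time: 14.6
tool_pos: [516.1, -271.2, 25.2]
orientation: [-3.14, 0.003, -0.095]
force: [0.5, 0.4, -0.2]
finger_gap: 0.902
grip_force: 0.0
```

Call:
jog_arm(increments=[[0,0,-3,0,0,0,0],[0,0,-3,0,0,0,0],[0,0,-3,0,0,0,0],[0,0,0,0,0,0,0],[0,0,0,0,0,0,0]])

```text
time: 15.1
tool_pos: [517.6, -272.1, 117.5]
orientation: [3.141, -0.002, -0.095]
force: [-0.1, -0.2, -0.3]
finger_gap: 0.999
grip_force: 0.0
```

```bash
python3 - <<'E'
from h import *
w=read_camera("wrist"); s=read_camera("side"); c=read_camera("scene")
for p in (w,s,c): [print(d["p"],np.round(d["location"])) for d in tip_of(p,"battery_yellow")[:3]]
fit(w,"battery",517,-271,-5.4,3,mask=cv2.inRange(cv2.cvtColor(w["color"],cv2.COLOR_BGR2HSV),(15,100,80),(36,255,255)))
plan(437.4,-130,110,np.radians(-5.4))
E
```

```text
0.81 [ 554. -397.   -1.]
0.69 [ 519. -268.    5.]
0.6 [ 559. -399.    0.]
0.56 [ 519. -278.    1.]
0.55 [ 713. -212.    0.]
0.98 [ 558. -398.    0.]
0.93 [ 713. -214.   -4.]
0.92 [ 520. -274.    2.]
battery [ 505.8 -271.2   -5.9] IoU 0.852
t 15.4 turn rz -0.04 shift [ -9.22 -13.34   0.52] j6 end 1.38
```

Call:
jog_arm(increments=[[-2.3,-3.3,0,0,0,0,0],[-2.3,-3.3,0,0,0,0,0],[-2.3,-3.3,0,0,0,0,0],[-2.3,-3.4,0,0,0,0,0],[0,0,0,0,0,0,0]])

```text
time: 15.9
tool_pos: [433.4, -126.1, 115.3]
orientation: [-3.138, 0.006, -0.092]
force: [0.4, -1.0, -0.3]
finger_gap: 0.999
grip_force: 0.0
```

Call:
jog_arm(increments=[[0,0,0,0,0,0,0],[0,0,0,0,0,0,0],[0,0,0,0,0,0,0],[0,0,0,0,0,0,0],[0,0,0,0,0,0,0]])

```text
time: 16.4
tool_pos: [438.6, -131.4, 116.1]
orientation: [-3.141, 0.0, -0.096]
force: [-0.0, 0.1, -0.8]
finger_gap: 1.006
grip_force: 0.0
```

```bash
python3 - <<'E'
from h import *
w=read_camera("wrist"); cv2.imwrite("pics/w6.png",w["color"])
fit(w,"motor",437,-130,0); [print(d["p"],np.round(d["location"])) for d in tip_of(w,"motor_red")[:2]]
hsv=cv2.cvtColor(w["color"],cv2.COLOR_BGR2HSV); m=cv2.inRange(hsv,(0,150,60),(8,255,255))|cv2.inRange(hsv,(172,150,60),(179,255,255))
fit(w,"motor",437,-130,0,mask=m)
plan(437.4,-130,13,np.radians(-5.4))
E
```

```text
motor [ 435.6 -130.5    9.3] IoU 0.951
0.57 [ 434. -127.    3.]
motor [ 435.3 -130.1    2.3] IoU 0.86
t 16.5 turn rz -0.07 shift [-0.1  -0.1  10.31] j6 end 1.38
```

View pics/w6.png

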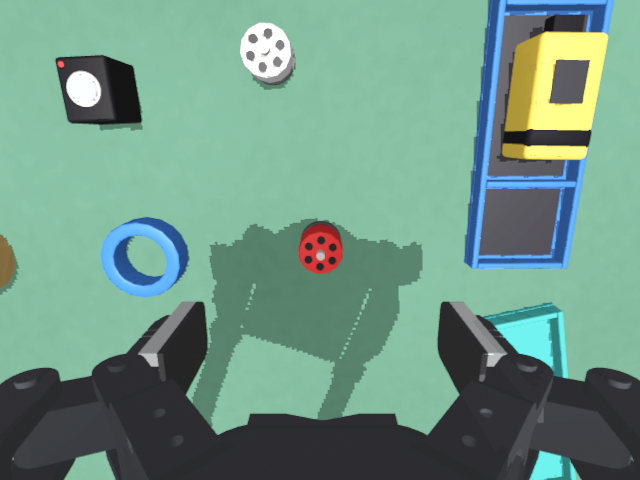

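The red motor (320,250) is centred between the fingers, and the yellow battery sits in the middle bay. Grasp the red motor.

Call:
jog_arm(increments=[[-0.2,0,3,0,0,0,0],[0,0,3,0,0,0,0],[0,0,3,0,0,0,0],[0,0,1.2,0,0,0,0],[0,0,0,0,0,0,0]], grip_force=45)

```text
time: 17.0
tool_pos: [434.8, -130.0, 12.6]
orientation: [-3.14, 0.004, -0.095]
force: [-0.7, 0.1, 0.6]
finger_gap: 0.999
grip_force: 0.0
```

Call:
jog_arm(increments=[[0,0,0,0,0,0,1],[0,0,0,0,0,0,1],[0,0,0,0,0,0,1],[0,0,0,0,0,0,1],[0,0,0,0,0,0,1]])

```text
time: 17.5
tool_pos: [436.8, -130.8, 15.3]
orientation: [3.141, -0.002, -0.095]
force: [-0.9, 0.5, 4.9]
finger_gap: 0.308
grip_force: 43.9
```

Call:
jog_arm(increments=[[0,0,-1,0,0,0,1],[0,0,-2,0,0,0,1],[0,0,-2,0,0,0,1],[0,0,0,0,0,0,1],[0,0,0,0,0,0,1]])

```text
time: 18.0
tool_pos: [436.4, -130.6, 64.8]
orientation: [3.141, -0.001, -0.095]
force: [1.0, 0.5, 0.1]
finger_gap: 0.306
grip_force: 44.3
```

```bash
python3 - <<'E'
from h import *
T=np.radians(-5.4); c=np.array([516.6,-271.4]); e=c-78*np.array([np.cos(T),np.sin(T)]); print(e, c*2-e)
plan(e[0],e[1],60,T)
E
```

```text
[ 438.94616676 -264.05955156] [ 594.25383324 -278.74044844]
t 18.0 turn rz -0.04 shift [ 1.51 13.26  0.48] j6 end 1.12
```

Call:
jog_arm(increments=[[0.4,3.3,0,0,0,0,1],[0.4,3.3,0,0,0,0,1],[0.4,3.3,0,0,0,0,1],[0.4,3.3,0,0,0,0,1],[0,0,0,0,0,0,1]])

```text
time: 18.5
tool_pos: [440.3, -267.5, 63.4]
orientation: [3.14, -0.001, -0.098]
force: [-0.2, -0.4, -0.4]
finger_gap: 0.307
grip_force: 44.5
```

Call:
jog_arm(increments=[[0,0,2,0,0,0,1],[0,0,1.3,0,0,0,1],[0,0,0.7,0,0,0,1],[0,0,0,0,0,0,1],[0,0,0,0,0,0,1]])

```text
time: 19.0
tool_pos: [439.6, -263.1, 24.2]
orientation: [-3.141, 0.0, -0.095]
force: [-0.4, -1.0, -0.6]
finger_gap: 0.308
grip_force: 44.5
```

```bash
python3 - <<'E'
from h import *
w=read_camera("wrist"); cv2.imwrite("pics/w7.png",w["color"]); plan(438.9,-264.1,18,np.radians(-5.4))
E
```

```text
t 19.05 turn rz -0.02 shift [-0.1   0.08  0.66] j6 end 1.12
```

View pics/w7.png

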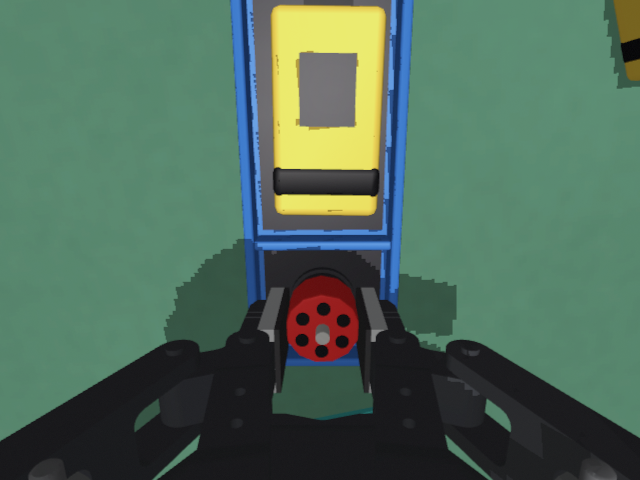

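The red motor (322,325) is over the near end bay, just behind the battery's divider. Lower and release.

Call:
jog_arm(increments=[[0,0,0.3,0,0,0,1],[0,0,0.1,0,0,0,1],[0,0,0.1,0,0,0,1],[0,0,0,0,0,0,1],[0,0,0,0,0,0,1]])

```text
time: 19.55
tool_pos: [439.7, -263.5, 19.3]
orientation: [3.142, -0.0, -0.095]
force: [0.1, -0.3, -1.6]
finger_gap: 0.303
grip_force: 44.5
```

Call:
jog_arm(increments=[[0,0,0.1,0,0,0,1],[0,0,0,0,0,0,1],[0,0,0,0,0,0,1],[0,0,0,0,0,0,1],[0,0,0,0,0,0,1]])

```text
time: 20.05
tool_pos: [439.7, -263.6, 18.3]
orientation: [3.142, -0.0, -0.095]
force: [0.5, -0.1, 0.4]
finger_gap: 0.305
grip_force: 44.6
```

Call:
jog_arm(increments=[[0,0,0.1,0,0,0,1],[0,0,0,0,0,0,0.55],[0,0,0,0,0,0,0.4],[0,0,0,0,0,0,0.2],[0,0,0,0,0,0,0.2]])

```text
time: 20.55
tool_pos: [439.6, -263.4, 17.1]
orientation: [-3.141, 0.0, -0.095]
force: [-0.6, -0.1, -1.2]
finger_gap: 0.801
grip_force: 0.0
```

Call:
jog_arm(increments=[[0,0,-1,0,0,0,0],[0,0,-3,0,0,0,0],[0,0,-3,0,0,0,0],[0,0,-3,0,0,0,0],[1.3,-4.3,0,0,0,0,0]])

```text
time: 21.05
tool_pos: [459.5, -227.5, 122.3]
orientation: [3.134, -0.01, -0.1]
force: [1.7, 0.4, -0.9]
finger_gap: 0.999
grip_force: 0.0
```

Call:
jog_arm(increments=[[1.3,-4.3,0,0,0,0,0],[1.3,-4.3,0,0,0,0,0],[1.3,-4.3,0,0,0,0,0],[1.4,-4.4,0,0,0,0,0],[1.4,-4.4,0,0,0,0,0]])

```text
time: 21.55
tool_pos: [544.5, -10.5, 118.2]
orientation: [3.141, -0.001, -0.095]
force: [0.6, -0.7, -0.3]
finger_gap: 0.999
grip_force: 0.0
```

Call:
jog_arm(increments=[[0,0,0,0,0,0,0],[0,0,0,0,0,0,0],[0,0,0,0,0,0,0],[0,0,0,0,0,0,0],[0,0,0,0,0,0,0]])

```text
time: 22.05
tool_pos: [543.6, -13.5, 117.4]
orientation: [3.142, 0.0, -0.097]
force: [0.0, -0.8, -0.2]
finger_gap: 1.002
grip_force: 0.0
```

```bash
python3 - <<'E'
from h import *
w=read_camera("wrist"); cv2.imwrite("pics/w8.png",w["color"])
fit(w,"camera",543,-12,0); [print(d["p"],np.round(d["location"])) for d in tip_of(w,"camera")[:2]]
plan(543.7,-12.5,15,np.radians(-5.4))
E
```

```text
camera [541.2 -12.4  -0.9] IoU 0.898
t 22.15 turn rz -0.14 shift [-1.000e-02 -7.000e-02  1.024e+01] j6 end 1.64
```

View pics/w8.png

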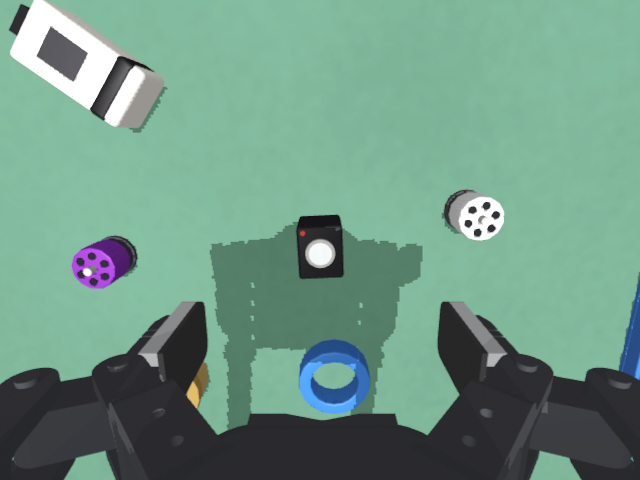

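The black camera (320,250) lies between the fingers, with the tape (335,377) and silver motor (475,215) outside the finger paths. Grasp it.

Call:
jog_arm(increments=[[-0.1,0,3,0,0,0,0],[0,0,3,0,0,0,0],[0,0,3,0,0,0,0],[0,0,1.2,0,0,0,0],[0,0,0,0,0,0,0]])

```text
time: 22.65
tool_pos: [541.6, -12.3, 13.8]
orientation: [-3.141, 0.004, -0.096]
force: [0.5, 0.2, 0.5]
finger_gap: 1.003
grip_force: 0.0
```

Call:
jog_arm(increments=[[0,0,0,0,0,0,1],[0,0,0,0,0,0,1],[0,0,0,0,0,0,1],[0,0,0,0,0,0,1],[0,0,0,0,0,0,1]])

```text
time: 23.15
tool_pos: [543.7, -12.2, 16.5]
orientation: [3.141, -0.002, -0.095]
force: [-0.6, -0.6, 5.4]
finger_gap: 0.321
grip_force: 44.2
```

Call:
jog_arm(increments=[[0,0,-1,0,0,0,1],[0,0,-2,0,0,0,1],[0,0,-3,0,0,0,1],[0,0,0,0,0,0,1],[0,0,0,0,0,0,1]])

```text
time: 23.65
tool_pos: [543.2, -12.1, 76.1]
orientation: [3.142, -0.002, -0.095]
force: [-0.1, -0.2, -1.4]
finger_gap: 0.317
grip_force: 43.8
```

```bash
python3 - <<'E'
from h import *
plan(594.3,-278.7,80,np.radians(-5.4))
E
```

```text
t 23.65 turn rz -0.03 shift [ 7.6  26.06 -0.39] j6 end 1.23
```

Call:
jog_arm(increments=[[1.3,4.3,0,0,0,0,1],[1.3,4.3,0,0,0,0,1],[1.3,4.3,0,0,0,0,1],[1.3,4.3,0,0,0,0,1],[1.2,4.4,0,0,0,0,1]])

```text
time: 24.15
tool_pos: [585.3, -234.3, 73.6]
orientation: [-3.14, 0.003, -0.095]
force: [1.1, -0.2, -0.7]
finger_gap: 0.315
grip_force: 43.9
```

Call:
jog_arm(increments=[[1.2,4.4,0,0,0,0,1],[0,0,0,0,0,0,1],[0,0,1,0,0,0,1],[0,0,1.4,0,0,0,1],[0,0,0,0,0,0,1]])

```text
time: 24.65
tool_pos: [591.3, -275.2, 47.7]
orientation: [-3.138, 0.007, -0.094]
force: [1.1, 1.2, -1.9]
finger_gap: 0.317
grip_force: 44.0
```

```bash
python3 - <<'E'
from h import *
w=read_camera("wrist"); cv2.imwrite("pics/w9.png",w["color"]); plan(594.3,-278.7,20,np.radians(-5.4))
E
```

```text
t 24.7 turn rz 0.05 shift [0.24 0.28 2.89] j6 end 1.23
```

View pics/w9.png

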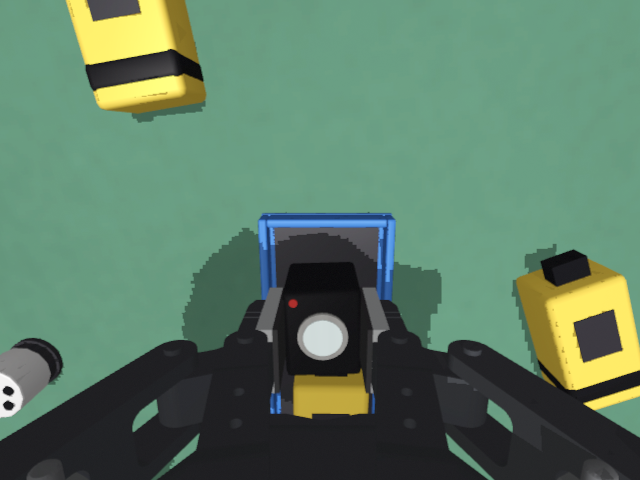

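The camera is over the far end bay (end wall at row 215, column 327), and the yellow battery shows behind it. I'll check the tray's end position against this settled view before lowering.

```bash
python3 - <<'E'
from h import *
w=read_camera("wrist"); hsv=cv2.cvtColor(w["color"],cv2.COLOR_BGR2HSV)
m=cv2.inRange(hsv,(100,110,60),(122,255,255))
col=np.nonzero(m[150:260,327])[0]+150; row=np.nonzero(m[235,200:450])[0]+200
print("rows",col.min(),col.max(),"cols",row.min(),row.max())
E1=ray(w,(327,col.min()),15); print("far edge top",E1.round(1))
T=np.radians(-5.4); d=E1[:2]-[516.6,-271.4]; print("along",d@[np.cos(T),np.sin(T)],"(model 107)")
a,b=ray(w,(row.min(),235),15),ray(w,(row.max(),235),15); print("sides",a.round(1),b.round(1),"mid across",((a+b)/2)[:2].dot([-np.sin(T),np.cos(T)])-np.dot([516.6,-271.4],[-np.sin(T),np.cos(T)]))
plan(594.3,-278.7,20,T)
E
```

```text
rows 215 228 cols 258 393
far edge top [ 623.6 -280.4   15. ]
along 107.33123605231063 (model 107)
sides [ 617.  -247.2   15. ] [ 611.1 -310.4   15. ] mid across 1.798947527812544
t 24.75 turn rz 0.05 shift [0.14 0.23 3.  ] j6 end 1.23
```

Call:
jog_arm(increments=[[0,0,1,0,0,0,1],[0,0,1,0,0,0,1],[0,0,0.5,0,0,0,1],[0,0,0,0,0,0,1],[0,0,0,0,0,0,1]])

```text
time: 25.25
tool_pos: [594.0, -278.2, 26.1]
orientation: [-3.141, 0.0, -0.095]
force: [-1.3, 0.1, 0.6]
finger_gap: 0.318
grip_force: 44.0
```

Call:
jog_arm(increments=[[0,0,0.1,0,0,0,1],[0,0,0.1,0,0,0,1],[0,0,0,0,0,0,1],[0,0,0,0,0,0,1],[0,0,0,0,0,0,1]])

```text
time: 25.75
tool_pos: [594.0, -278.2, 24.4]
orientation: [3.142, -0.0, -0.095]
force: [1.2, -0.0, -0.3]
finger_gap: 0.316
grip_force: 44.0
```

Call:
jog_arm(increments=[[0,0,0.2,0,0,0,1],[0,0,0.1,0,0,0,1],[0,0,0.1,0,0,0,1],[0,0,0,0,0,0,1],[0,0,0,0,0,0,1]])

```text
time: 26.25
tool_pos: [593.9, -278.1, 20.2]
orientation: [-3.141, 0.0, -0.095]
force: [-0.7, -0.1, -1.0]
finger_gap: 0.318
grip_force: 44.0
```

Call:
jog_arm(increments=[[0,0,0.1,0,0,0,1],[0,0,0,0,0,0,1],[0,0,0,0,0,0,1],[0,0,0,0,0,0,1],[0,0,0,0,0,0,1]])

```text
time: 26.75
tool_pos: [594.1, -278.2, 19.6]
orientation: [3.141, -0.0, -0.095]
force: [0.0, -0.2, 2.3]
finger_gap: 0.318
grip_force: 44.3
```

Contact at z=19.6. Release, lift and go to the silver motor.

Call:
jog_arm(increments=[[0,0,0,0,0,0,0.55],[0,0,0,0,0,0,0.4],[0,0,0,0,0,0,0.2],[0,0,0,0,0,0,0.2],[0,0,-1,0,0,0,0.2]])

```text
time: 27.25
tool_pos: [592.8, -277.5, 28.1]
orientation: [-3.14, 0.003, -0.095]
force: [-0.1, 0.3, 0.2]
finger_gap: 0.802
grip_force: 0.0
```

Call:
jog_arm(increments=[[0,0,-3,0,0,0,0],[0,0,-3,0,0,0,0],[0,0,-3,0,0,0,0],[-1.4,-4,0,0,0,0,0],[-1.4,-4,0,0,0,0,0]])

```text
time: 27.75
tool_pos: [574.6, -196.4, 121.4]
orientation: [3.14, -0.004, -0.097]
force: [-0.2, -0.0, 0.1]
finger_gap: 0.996
grip_force: 0.0
```

Call:
jog_arm(increments=[[-1.4,-4,0,0,0,0,0],[-1.3,-3.9,0,0,0,0,0],[0,0,0,0,0,0,0],[0,0,0,0,0,0,0],[0,0,0,0,0,0,0]])

```text
time: 28.25
tool_pos: [555.1, -115.6, 120.0]
orientation: [3.141, -0.002, -0.095]
force: [0.3, 0.8, 0.8]
finger_gap: 1.002
grip_force: 0.0
```

Call:
jog_arm(increments=[[0,0,0,0,0,0,0],[0,0,0,0,0,0,0],[0,0,0,0,0,0,0],[0,0,0,0,0,0,0],[0,0,0,0,0,0,0]])

```text
time: 28.75
tool_pos: [554.3, -114.9, 119.2]
orientation: [-3.141, 0.0, -0.095]
force: [-0.0, -0.4, 0.7]
finger_gap: 0.999
grip_force: 0.0
```

```bash
python3 - <<'E'
from h import *
w=read_camera("wrist"); cv2.imwrite("pics/w10.png",w["color"])
fit(w,"motor",554,-114.5,0); [print(d["p"],np.round(d["location"])) for d in tip_of(w,"motor_silver")[:2]]
for n in ("motor_red","camera"): [print(n,d["p"],np.round(d["location"])) for d in tip_of(w,n)[:2]]
plan(554,-115,13,np.radians(-5.4))
E
```

```text
motor [ 552.1 -113.2    0.7] IoU 0.831
0.82 [ 551. -112.    2.]
0.24 [439. -12.   0.]
motor_red 0.72 [ 437. -260.    8.]
camera 0.92 [ 594. -275.    4.]
t 28.95 turn rz -0.04 shift [-0.02  0.04 10.63] j6 end 1.46
```

View pics/w10.png

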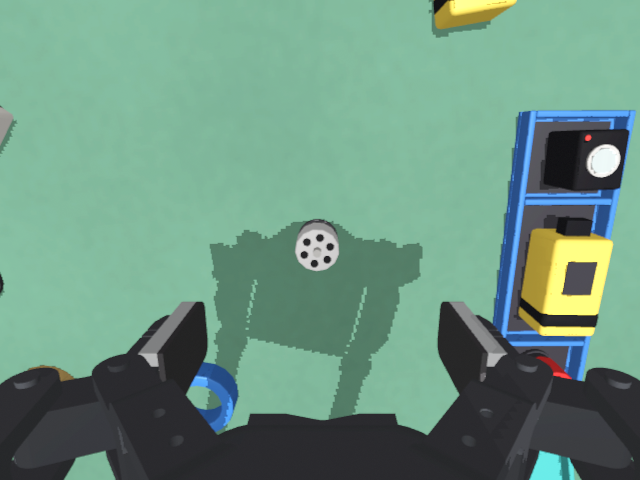

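Silver motor centred (318,248), and the blue tray shows red, yellow and camera seated. Grasp silver and carry it toward the orange tray's far bay.

Call:
jog_arm(increments=[[-0.1,-0.1,3,0,0,0,0],[0,0,3,0,0,0,0],[0,0,3,0,0,0,0],[0,0,1.5,0,0,0,0],[0,0,0,0,0,0,0]])

```text
time: 29.45
tool_pos: [551.5, -112.9, 12.0]
orientation: [-3.14, 0.005, -0.095]
force: [-0.5, -0.0, -0.4]
finger_gap: 1.0
grip_force: 0.0
```

Call:
jog_arm(increments=[[0,0,0,0,0,0,1],[0,0,0,0,0,0,1],[0,0,0,0,0,0,1],[0,0,0,0,0,0,1],[0,0,0,0,0,0,1]])

```text
time: 29.95
tool_pos: [554.1, -113.8, 15.5]
orientation: [3.141, -0.002, -0.095]
force: [0.1, -0.5, 5.7]
finger_gap: 0.303
grip_force: 44.0
```

Call:
jog_arm(increments=[[0,0,-1,0,0,0,1],[0,0,-2,0,0,0,1],[0,0,-3,0,0,0,1],[0,0,-1,0,0,0,1],[0,0,0,0,0,0,1]])

```text
time: 30.45
tool_pos: [554.6, -114.0, 86.1]
orientation: [3.141, -0.004, -0.095]
force: [-0.1, -1.0, -0.6]
finger_gap: 0.304
grip_force: 44.3
```

Call:
jog_arm(increments=[[0,0,0,0,0,-5.9,1],[0,0,0,0,0,-5.8,1],[1,-4.3,0,0,0,0,1],[1,-4.3,0,0,0,0,1],[1,-4.3,0,0,0,0,1]])

```text
time: 30.95
tool_pos: [568.1, 19.0, 82.7]
orientation: [-3.141, 0.003, 0.108]
force: [-0.1, 0.6, -1.2]
finger_gap: 0.304
grip_force: 44.4
```

Call:
jog_arm(increments=[[1,-4.3,0,0,0,0,1],[1,-4.3,0,0,0,0,1],[1,-4.3,0,0,0,0,1],[1,-4.3,0,0,0,0,1],[1,-4.3,0,0,0,0,1]])

```text
time: 31.45
tool_pos: [594.3, 238.6, 82.5]
orientation: [3.141, 0.003, 0.109]
force: [0.7, -0.0, -0.8]
finger_gap: 0.305
grip_force: 44.4
```

Call:
jog_arm(increments=[[1,-4.3,0,0,0,0,1],[1,-4.2,0,0,0,0,1],[0,0,0,0,0,0,1],[0,0,0,0,0,0,1],[0,0,0,0,0,0,1]])

```text
time: 31.95
tool_pos: [605.1, 322.4, 83.0]
orientation: [3.14, 0.003, 0.109]
force: [-0.2, 0.6, -1.0]
finger_gap: 0.306
grip_force: 44.4
```

```bash
python3 - <<'E'
from h import *
w=read_camera("wrist"); cv2.imwrite("pics/w11.png",w["color"]); hsv=cv2.cvtColor(w["color"],cv2.COLOR_BGR2HSV)
m=cv2.inRange(hsv,(8,110,80),(20,255,255)); C=np.array([529,314.1]); T=np.radians(6.3); ex=np.array([np.cos(T),np.sin(T)]); ey=np.array([-ex[1],ex[0]])
for u in (290,320,350):
    v=np.nonzero(m[:300,u])[0]; P=ray(w,(u,v.min()),15)[:2]; print("col",u,"rows",v.min(),v.max(),"along",((P-C)@ex).round(1),"across",((P-C)@ey).round(1))
for r in (200,225,250):
    c=np.nonzero(m[r,150:500])[0]+150
    if len(c): 
        a,b=ray(w,(c.min(),r),15)[:2],ray(w,(c.max(),r),15)[:2]; print("row",r,c.min(),c.max(),"across",((a-C)@ey).round(1),((b-C)@ey).round(1),"along",((a-C)@ex).round(1))
for n in("tray_orange","motor_silver"): [print(n,d["p"],np.round(d["location"])) for d in tip_of(w,n)[:1]]
plan(606.5,322.6,19,T)
E
```

```text
col 290 rows 204 296 along 107.4 across 17.7
col 320 rows 204 214 along 107.4 across 1.3
col 350 rows 204 214 along 107.4 across -15.2
row 225 261 375 across 34.2 -29.3 along 95.6
row 250 262 374 across 34.2 -29.3 along 81.1
motor_silver 0.71 [599. 318.  70.]
t 32.1 turn rz -0.14 shift [ 0.07 -0.03  6.51] j6 end 1.95
```

The orange tray's far wall reads 107.4 mm along (model 107) and within 2.5 mm across. Lower the motor.

Call:
jog_arm(increments=[[0,-0.1,2.5,0,0,0,1],[0,0,2,0,0,0,1],[0,0,1,0,0,0,1],[0,0,0.5,0,0,0,1],[0,0,0,0,0,0,1]])

```text
time: 32.6
tool_pos: [605.9, 324.2, 24.1]
orientation: [3.141, 0.0, 0.109]
force: [0.7, 0.3, -0.0]
finger_gap: 0.302
grip_force: 44.4
```

Call:
jog_arm(increments=[[0,0,0.1,0,0,0,1],[0,0,0.1,0,0,0,1],[0,0,0,0,0,0,1],[0,0,0,0,0,0,1],[0,0,0,0,0,0,1]])

```text
time: 33.1
tool_pos: [606.0, 324.9, 22.6]
orientation: [-3.141, -0.001, 0.109]
force: [0.5, -0.8, -0.8]
finger_gap: 0.305
grip_force: 44.4
```

Call:
jog_arm(increments=[[0,0,0.2,0,0,0,1],[0,0,0.1,0,0,0,1],[0,0,0,0,0,0,1],[0,0,0,0,0,0,1],[0,0,0,0,0,0,1]])

```text
time: 33.6
tool_pos: [605.9, 324.8, 19.3]
orientation: [-3.141, -0.0, 0.109]
force: [-0.3, 0.5, -1.2]
finger_gap: 0.306
grip_force: 44.4
```

Call:
jog_arm(increments=[[0,0,0.1,0,0,0,1],[0,0,0.1,0,0,0,1],[0,0,0,0,0,0,1],[0,0,0,0,0,0,1],[0,0,0,0,0,0,1]])

```text
time: 34.1
tool_pos: [606.1, 324.9, 18.6]
orientation: [-3.141, -0.001, 0.109]
force: [-0.8, -0.7, 5.5]
finger_gap: 0.302
grip_force: 44.9
```

Call:
jog_arm(increments=[[0,0,0,0,0,0,0.55],[0,0,0,0,0,0,0.4],[0,0,0,0,0,0,0.2],[0,0,0,0,0,0,0.2],[0,0,-1,0,0,0,0.2]])

```text
time: 34.6
tool_pos: [604.6, 324.3, 26.0]
orientation: [3.141, 0.003, 0.109]
force: [0.1, -0.3, 0.1]
finger_gap: 0.798
grip_force: 0.0
```

Call:
jog_arm(increments=[[0,0,-3,0,0,0,0],[0,0,-3,0,0,-8.3,0],[0,0,-3,0,0,-8.3,0],[0,0,0,0,0,-8.3,0],[0,0,0,0,0,-8.3,0]])

```text
time: 35.1
tool_pos: [606.9, 325.2, 120.0]
orientation: [3.14, -0.004, 0.695]
force: [-0.0, -0.7, -0.5]
finger_gap: 1.003
grip_force: 0.0
```

Call:
jog_arm(increments=[[0,0,0,0,0,-8.3,0],[-2.4,3.8,0,0,0,0,0],[-2.4,3.8,0,0,0,0,0],[-2.4,3.8,0,0,0,0,0],[-2.4,3.7,0,0,0,0,0]])

```text
time: 35.6
tool_pos: [653.7, 150.7, 118.2]
orientation: [3.141, -0.001, 0.834]
force: [0.4, 1.7, -0.4]
finger_gap: 1.001
grip_force: 0.0
```

Call:
jog_arm(increments=[[-2.4,3.7,0,0,0,0,0],[0,0,0,0,0,0,0],[0,0,0,0,0,0,0],[0,0,0,0,0,0,0],[0,0,0,0,0,0,0]])

```text
time: 36.1
tool_pos: [664.0, 111.1, 117.5]
orientation: [-3.141, -0.0, 0.835]
force: [-0.1, 0.6, 0.2]
finger_gap: 0.999
grip_force: 0.0
```

```bash
python3 - <<'E'
from h import *
w=read_camera("wrist"); cv2.imwrite("pics/w12.png",w["color"])
f=fit(w,"battery",665,110,47.8); [print(d["p"],np.round(d["location"])) for d in tip_of(w,"battery_white")[:2]]
[print("silver",d["p"],np.round(d["location"])) for d in tip_of(w,"motor_silver")[:2]]
plan(f[0],f[1],13,np.radians(f[2]))
E
```

```text
battery [662.8 110.8  48.5] IoU 0.908
0.47 [542. 129.  -3.]
silver 0.92 [602. 323.   7.]
t 36.25 turn rz -0.62 shift [-0.09 -0.1  10.44] j6 end 0.89
```

Call:
jog_arm(increments=[[0,0,3,0,0,-0.6,0],[0,0,3,0,0,0,0],[0,0,3,0,0,0,0],[0,0,1.4,0,0,0,0],[0,0,0,0,0,0,0]], grip_force=60)

```text
time: 36.75
tool_pos: [662.5, 110.0, 11.0]
orientation: [-3.138, 0.003, 0.845]
force: [-0.6, 0.0, -0.2]
finger_gap: 1.001
grip_force: 0.0
```

Call:
jog_arm(increments=[[0,0,0,0,0,0,1],[0,0,0,0,0,0,1],[0,0,0,0,0,0,1],[0,0,0,0,0,0,1],[0,0,0,0,0,0,1]])

```text
time: 37.25
tool_pos: [665.5, 109.8, 15.2]
orientation: [3.14, -0.003, 0.844]
force: [0.0, -0.1, 5.7]
finger_gap: 0.405
grip_force: 62.3
```

Call:
jog_arm(increments=[[0,0,-1,0,0,0,1],[0,0,-2,0,0,0,1],[0,0,-3,0,0,0,1],[0,0,-1,0,0,0,1],[0,0,0,0,0,0,1]])

```text
time: 37.75
tool_pos: [665.7, 109.6, 85.3]
orientation: [3.139, -0.003, 0.844]
force: [-0.4, -0.3, -0.7]
finger_gap: 0.411
grip_force: 61.4
```

```bash
python3 - <<'E'
from h import *
plan(529,315,80,np.radians(6.3))
E
```

```text
t 37.75 turn rz 42.06 shift [-11.33 -21.92   0.53] j6 end 2.0
```

Call:
jog_arm(increments=[[0,0,0,0,0,8.4,1],[0,0,0,0,0,8.4,1],[0,0,0,0,0,8.4,1],[0,0,0,0,0,8.4,1],[0,0,0,0,0,8.4,1]])

```text
time: 38.25
tool_pos: [663.1, 109.4, 81.2]
orientation: [-3.141, 0.004, 0.105]
force: [-0.5, 1.1, -1.3]
finger_gap: 0.407
grip_force: 61.4
```

Call:
jog_arm(increments=[[-1.9,-3.6,0,0,0,0,1],[-1.9,-3.7,0,0,0,0,1],[-1.9,-3.6,0,0,0,0,1],[-1.9,-3.7,0,0,0,0,1],[-1.9,-3.6,0,0,0,0,1]])

```text
time: 38.75
tool_pos: [547.6, 280.6, 81.5]
orientation: [3.141, 0.003, 0.111]
force: [0.4, -0.5, -2.5]
finger_gap: 0.403
grip_force: 61.4
```

Call:
jog_arm(increments=[[-1.8,-3.7,0,0,0,0,1],[0,0,0,0,0,0,1],[0,0,0,0,0,0,1],[0,0,0,0,0,0,1],[0,0,0,0,0,0,1]])

```text
time: 39.25
tool_pos: [528.4, 313.5, 82.8]
orientation: [3.141, 0.0, 0.109]
force: [-0.2, -0.2, -1.5]
finger_gap: 0.403
grip_force: 61.4
```

```bash
python3 - <<'E'
from h import *
w=read_camera("wrist"); cv2.imwrite("pics/w13.png",w["color"])
for n in("battery_white","motor_silver","tray_orange"): [print(n,d["p"],np.round(d["location"])) for d in tip_of(w,n)[:1]]
plan(529,315,18,np.radians(6.3))
E
```

```text
battery_white 0.83 [528. 315.  71.]
motor_silver 0.85 [603. 320.   4.]
t 39.45 turn rz -0.02 shift [ 0.07 -0.11  6.52] j6 end 2.0
```

Call:
jog_arm(increments=[[0,-0.1,2.5,0,0,0,1],[0,0,2,0,0,0,1],[0,0,1,0,0,0,1],[0,0,0.5,0,0,0,1],[0,0,0,0,0,0,1]])

```text
time: 39.95
tool_pos: [527.7, 315.5, 23.0]
orientation: [3.141, 0.001, 0.111]
force: [-0.5, -0.5, -1.2]
finger_gap: 0.404
grip_force: 61.3
```

Call:
jog_arm(increments=[[0,0,0.2,0,0,0,1],[0,0,0.1,0,0,0,1],[0,0,0,0,0,0,1],[0,0,0,0,0,0,1],[0,0,0,0,0,0,1]])

```text
time: 40.45
tool_pos: [527.9, 315.8, 20.7]
orientation: [-3.141, -0.001, 0.111]
force: [0.3, 0.2, -1.0]
finger_gap: 0.401
grip_force: 61.3
```

Call:
jog_arm(increments=[[0,0,0.1,0,0,0,1],[0,0,0.1,0,0,0,1],[0,0,0,0,0,0,1],[0,0,0,0,0,0,1],[0,0,0,0,0,0,1]])

```text
time: 40.95
tool_pos: [527.7, 315.6, 18.3]
orientation: [-3.142, 0.0, 0.111]
force: [0.5, 1.0, -1.8]
finger_gap: 0.407
grip_force: 61.5
```

Call:
jog_arm(increments=[[0,0,0.1,0,0,0,1],[0,0,0,0,0,0,1],[0,0,0,0,0,0,1],[0,0,0,0,0,0,1],[0,0,0,0,0,0,1]])

```text
time: 41.45
tool_pos: [527.7, 315.7, 18.1]
orientation: [-3.141, -0.0, 0.111]
force: [-1.9, -0.7, 4.9]
finger_gap: 0.412
grip_force: 62.2
```

Call:
jog_arm(increments=[[0,0,0,0,0,0,0.45],[0,0,0,0,0,0,0.3],[0,0,0,0,0,0,0.1],[0,0,0,0,0,0,0.1],[0,0,-1,0,0,0,0.1]])

```text
time: 41.95
tool_pos: [526.6, 315.1, 26.2]
orientation: [3.141, 0.003, 0.111]
force: [-0.8, -0.3, 0.4]
finger_gap: 0.902
grip_force: 0.0
```

Call:
jog_arm(increments=[[0,0,-4,0,0,0,0],[0,0,-4,0,0,0,0],[0,0,-4,0,0,0,0],[0,0,-4,0,0,0,0],[0,0,-4,0,0,0,0]])

```text
time: 42.45
tool_pos: [527.5, 315.6, 229.9]
orientation: [-3.141, -0.001, 0.111]
force: [1.1, 0.4, -0.2]
finger_gap: 1.0
grip_force: 0.0
```

Call:
jog_arm(increments=[[-0.4,3.6,-2.2,0,0,0,0],[-0.4,3.6,-2.2,0,0,0,0],[-0.4,3.6,-2.2,0,0,0,0],[-0.4,3.6,-2.2,0,0,0,0],[-0.4,3.6,-2.2,0,0,0,0]])

```text
time: 42.95
tool_pos: [527.3, 133.2, 339.1]
orientation: [-3.142, -0.001, 0.111]
force: [0.5, 0.0, 0.6]
finger_gap: 1.005
grip_force: 0.0
```

Call:
jog_arm(increments=[[-0.4,3.8,-2.2,0,0,0,0],[-0.4,3.8,-2.2,0,0,0,0],[-0.4,3.8,-2.2,0,0,0,0],[0,0,0,0,0,0,0],[0,0,0,0,0,0,0]])

```text
time: 43.45
tool_pos: [528.3, 19.4, 404.1]
orientation: [-3.141, -0.002, 0.109]
force: [-0.2, -0.6, -0.5]
finger_gap: 0.999
grip_force: 0.0
```

Call:
jog_arm(increments=[[0,0,0,0,0,0,0],[0,0,0,0,0,0,0],[0,0,0,0,0,0,0],[0,0,0,0,0,0,0],[0,0,0,0,0,0,0]])

```text
time: 43.95
tool_pos: [528.4, 20.4, 403.1]
orientation: [-3.141, 0.0, 0.112]
force: [0.6, -0.5, 0.1]
finger_gap: 1.001
grip_force: 0.0
```

```bash
python3 - <<'E'
from h import *
w=read_camera("wrist"); s=read_camera("side"); c=read_camera("scene")
fr={"b":(np.array([516.6,-271.4]),-5.4),"o":(np.array([529,315]),6.3)}
for nm,k in (("motor_red","b"),("battery_yellow","b"),("camera","b"),("battery_white","o"),("motor_silver","o"),("motor_purple",None),("tape",None),("tin",None)):
    for p in (w,s,c):
        for d in tip_of(p,nm)[:4]:
            X=np.array(d["location"])
            if k:
                C,T=fr[k]; T=np.radians(T); q=X[:2]-C; q=np.array([q@[np.cos(T),np.sin(T)],q@[-np.sin(T),np.cos(T)]])
                if abs(q[0])<120 and abs(q[1])<60: print(nm,round(d["p"],2),q.round(),X[2].round())
            elif d["p"]>.5: print(nm,round(d["p"],2),X.round())
im=cv2.resize(w["color"],(800,600)); cv2.imwrite("pics/final.png",im); print(get_obs()["tool_pos"])
E
```

```text
motor_red 0.96 [-82.   6.] 8.0
motor_red 0.42 [-75.   5.] 3.0
battery_yellow 0.85 [0. 2.] 4.0
battery_yellow 0.72 [ 3. -5.] 2.0
battery_yellow 0.94 [ 1. -2.] -1.0
camera 0.74 [79.  4.] 2.0
camera 0.5 [75. -0.] 4.0
camera 0.67 [77.  1.] 3.0
battery_white 0.62 [2. 3.] 4.0
battery_white 0.77 [ 0. -1.] 2.0
battery_white 0.84 [ 2. -2.] 0.0
motor_silver 0.86 [74. -0.] 3.0
motor_silver 0.39 [75.  1.] 5.0
motor_silver 0.7 [77.  5.] 5.0
motor_purple 0.7 [529. 319.   6.]
motor_purple 0.61 [539. 131.  -2.]
motor_purple 0.66 [549. 129.   1.]
motor_purple 0.56 [532. 316.  -1.]
tape 0.8 [439. -11.  -1.]
tape 0.52 [437. -13.  -2.]
tape 0.61 [438. -15.  -3.]
tin 0.9 [447. 112.   5.]
tin 0.66 [447. 109.   1.]
tin 0.58 [526. 314.   0.]
tin 0.56 [447. 107.   2.]
[528.4555436   19.91639497 403.31875088]
```

View pics/final.png

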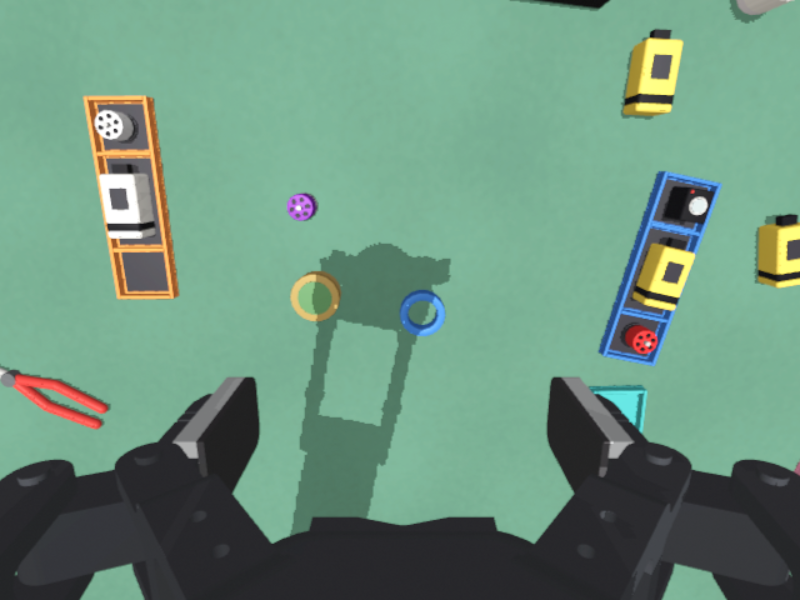

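The final view shows all five parts seated in their bays: white battery (127,205) and silver motor (115,125) in orange, and camera (690,205), yellow battery (665,275) and red motor (642,340) in blue. The purple motor (301,207), tin (316,297) and tape (422,313) have not moved.

```bash
python3 -c "
from rig import *
print(hand_in())"
```

```text
the job is handed in; nothing more can be done
None
```

I placed all five parts upright in their bays, left the purple motor, tape and tin where they were, and handed the job in at about 44 s; the hand-in call gave no verdict.

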